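Spring check of a tilt mount

TASK

Check the springs of the mirror tilt mount: with the fingertips press its round-padded corner down from above until that corner's pointer stands between the two jaws of the mark on its scale, keep it there for about a second without pushing on past the mark, then let it spring fully back up. Then do the same with the square-padded corner. Press one corner at a time and gently; grasp, lift or shift nothing: the mount, its marks, and the jar, vial and beaker nearby stay where they stand.

Things in the scene. Friction and masses are not known exactly. Their poses are not given: they have to be found in the camera images.
- mount: Aluminium mirror tilt mount, 2.5 kg, loose, about 210 x 270 mm; on a 1.5 mm bench pad; origin at underside, below the mirror's centre; x axis away from the robot at zero yaw. Square plate (128 mm, top 80 mm up, mirror top 87) with corners front, back, left, right: back one is the pivot at [0.0742, 0, 0.078]; left (+y) and right (-y) sprung, with pad and pointer; front one plain, moves both pointers.
- pad_round (a point): Centre of the top of the round black press pad (24 mm across, 8 mm high) on the left sprung corner, at [0, 0.0742, 0.088] in the mount's frame at rest; moves with the plate. 105 mm from the pivot; dips 28 mm before the stop. The scale stands 40 mm farther out and is 101 mm high.
- pad_square (a point): Centre of the top face of the square black press pad (22 x 22 mm, 8 mm high) on the right corner, at [0, -0.0742, 0.088] in the mount's frame at rest; otherwise like pad_round.
- tip_round (a point): Tip of the dark thin pointer of the round-padded corner, 165 mm from the pivot on the line from pivot through pad, so it drops 165/105 as far as the pad; 78 mm above the mount's underside at rest.
- tip_square (a point): Tip of the pointer of the square-padded corner, likewise.
- mark_round (a point): Mid-point between the two jaws (dark bars 3 mm thick, 12 mm gap) of the sliding mark on the white upright scale behind the round corner's pointer. The pointer passes freely in front of the jaws and is at the mark when its tip is within 5 mm of this point in height. The mark stands 14 to 40 mm below the resting tip and keeps its place unless knocked.
- mark_square (a point): The same for the square-padded corner's scale; each mark is set on its own.
- tilt_round (a joint): Tilt by which the round-padded corner is pressed down, rad; 0 at rest, stop at 0.27. The tip drops 165 mm x sin(tilt), the pad 105 mm x sin(tilt). The spring resists with about 3 N at the pad at first and 9 N at 0.2 rad, and returns the corner to 0 when let go.
- tilt_square (a joint): The same for the square-padded corner; the two corners move independently when pressed at their pads.
- jar: Dark glass jar with clear cap, 44 mm wide, 80 mm high, left of the mount; origin at its underside. Bystander.
- cap_vial: Small glass vial with white cap, 16 mm wide, 51 mm high, behind the mount on the right; origin at its underside. Bystander.
- beaker: Small clear beaker, 39 mm wide, 44 mm high, left of the mount; origin at its underside. Bystander.

How it is judged:
By the outcome, as a careful person would: the job done as asked, in the order asked, and still so for the second after the job is handed in, with the robot touching nothing.
It also fails if it takes over 51 s, if anything falls off the work surface, if the arm or the gripper's body presses on something with over 40 N, if the wrist force passes 120 N, or if a joint passes its speed limit or range.

ROBOT

A 7-joint arm with a two-finger parallel gripper is mounted at the origin on a cart in front of the work surface, level with it; the furniture and walls round the work are solid. World frame = base frame: x ahead of the robot, y to its left, z up, the work surface at z = 0. Lengths are in m, angles in rad, forces in N, time in s.
With the tool pointing down it reaches from about 0.4 to 0.85 m from the base axis. Payload 10.4 kg.
Tool frame: the origin (TCP) lies at the very end of the fingers, on their centre line; the grasp point (between the pads) lies 19 mm behind it; z points along the fingers, y is the line along which they close (so a half turn about z gives the same grasp; the last joint's range is limited). The gripper opens to 87 mm and grips with 3 to 60 N. Pads are 19 mm wide; open, the fingers measure 117 mm over their backs; the gripper's body (75 mm by 190 mm) begins 51 mm behind the grasp point.
Start: joints at [-0.023, 0.332, -0.065, 1.46, 0.022, 1.35, -0.088], TCP at [0.625, 0, 0.223] pointing down, gripper open.
Joint ranges: [-2.6, 2.6], [-0.5, 2.12], [-1.47, 1.34], [0.16, 2.42], [-1.27, 4.41], [0.06, 2.06], [-2.6, 2.6]. Speed limits (rad/s): [2.22, 2.22, 2.79, 2.79, 3.14, 3.14, 3.14].

INTERFACE

Orientations are given as a unit quaternion [x, y, z, w].
In Python, from bench import * gives the robot as it stands.
- The arm moves only by the tool step_arm, never from a script. Its arguments are lists of equal length, an entry for each row: "delta_pos": the shift along the world's x, y, z in units of 25 mm (1.0 is 25 mm), a list of three; "turn": the turn about the world's z in units of 0.12 rad (1.0 is 0.12 rad). In form: {"delta_pos": [[tx, ty, tz], ...], "turn": [turn, ...]}. A call has 1 to 12 rows; each row shifts and turns the commanded pose from where the row before left it; what a row does not reach is not made up. A row lasts 1/10 s, in which the tool goes at most 50 mm and 8.59 degrees, less where a joint would pass 70% of its speed; a pose out of reach is approached as far as the arm can. A call with a number of a shift or a turn outside -1 to 1 is refused whole. A call with a gripper value outside its range is refused whole. "grip" is the closure, from 0 (fully open) to 1 (shut), set as the call begins (left out, the last holds). The fingers move at their own pace and stop on an object; "newtons" is the grip in N (left out, the last holds). Time passes only in rows, so rows that do not move let the fingers close. It gives the time, the measured TCP pose, the force, the opening and the grip force at its end, in the units of the state.
- read_state(): the state, without advancing time (a new reading comes with each control period).
- camera(name): name is "scene" or "side" or "wrist"; returns a dict with "image" (420x560x3 uint8, red, green, blue), "z_map" (420x560 float32, m along the optical axis (not along the pixel's ray), 0 where there is no reading), "mtx" (3x3 intrinsics, pixels), "view" (4x4, takes a point from world to camera coordinates). Camera axes: x right, y up, looking along -z (the intrinsics and any distortion apply to the point x, -y, -z); pixel columns grow to the right and rows downward; lengths in m; the calibration is good to about 2 mm. A picture is of the moment at which its call begins.
- close_job(): hands the job in; it is judged then, once.
The state is a dict: "time": time; "joint_positions": joint angles; "joint_vel": joint speeds; "joint_torque": joint torques, N m; "ee_pos": TCP position; "eef_rot": TCP orientation; "ft_force": force on the tool from outside, world axes, zero at the start; "torque": the same for the moment, N m; "width": finger opening in m; "grip_force": force on a finger pad.
Only numpy, scipy, OpenCV 4.12 (cv2) and the standard library are available. Lean on these libraries where they do the work, as an engineer would, in place of code of your own. Each camera call takes 0.05 s, during which the arm holds its last target. There are 200 camera calls.

## Working session

There is one attempt and no reset: what is moved stays moved. The work goes in short steps, Python scripts to look and compute and a tool call to move; the robot and the scene stay as the last step left them, time stands still between calls to the robot, and variables do not carry over. Pictures are saved under pics/ and viewed, at most 10 in all, crops included, and the job is handed in when it is done.

Besides the shell and the picture viewer there is one more tool, called as name([rows], argument=value, ...), one row to a line, values as JSON. step_arm: Moves the arm, as the interface text tells. Shifts and turns lie within -1 to 1; 1 stands for 25 mm of shift or 0.12 rad of turn. Its arguments: {"type":"object","properties":{"delta_pos":{"type":"array"},"turn":{"type":"array"},"grip":{"type":"number"},"newtons":{"type":"number"}},"required":["delta_pos","turn"]}

```bash
mkdir -p pics; cat > h.py <<'E'
from bench import *
import numpy as np, cv2
def snap(n,f):
    c=camera(n); cv2.imwrite(f'pics/{f}.png',c['image'][:,:,::-1]); np.savez(f'pics/{f}.npz',**c); return c
def pts(c):
    z=c['z_map']; v,u=np.mgrid[:z.shape[0],:z.shape[1]]; K=c['mtx']
    p=np.stack([(u-K[0,2])/K[0,0]*z,-(v-K[1,2])/K[1,1]*z,-z,np.ones_like(z)],-1)
    return (p@np.linalg.inv(c['view']).T)[...,:3]
def proj(c,p):
    q=c['view']@np.r_[p,1]; K=c['mtx']; return K[0,0]*q[0]/-q[2]+K[0,2], K[1,1]*-q[1]/-q[2]+K[1,2]
E
python3 - <<'E'
from h import *
a=[snap(n,n+'0') for n in('scene','side','wrist')]
for c in a: print(np.linalg.inv(c['view']).round(3).tolist(),c['mtx'].tolist())
s=read_state();print(s)
cv2.imwrite('pics/a.png',cv2.resize(np.hstack([c['image'] for c in a[:2]])[:,:,::-1],(800,300)))
E
```

```text
[[0.574, 0.608, -0.548, -0.037], [-0.818, 0.439, -0.37, -0.537], [0.015, 0.661, 0.75, 0.794], [0.0, 0.0, 0.0, 1.0]] [[507.81168090696696, 0.0, 280.68541674132655], [0.0, 507.81168090696696, 200.9406742879747], [0.0, 0.0, 1.0]]
[[0.849, 0.249, -0.466, 0.052], [-0.528, 0.41, -0.743, -0.852], [0.006, 0.877, 0.48, 0.549], [0.0, 0.0, 0.0, 1.0]] [[512.4238858092467, 0.0, 281.1607070721137], [0.0, 512.4238858092467, 209.11902620488678], [0.0, 0.0, 1.0]]
[[1.0, -0.0, 0.003, 0.626], [-0.001, 0.956, 0.294, 0.081], [-0.003, -0.294, 0.956, 0.385], [0.0, 0.0, 0.0, 1.0]] [[324.69532998552086, 0.0, 277.3117587254296], [0.0, 324.69532998552086, 207.5339382712924], [0.0, 0.0, 1.0]]
{'time': 0.15, 'joint_positions': array([-0.02262202,  0.33273011, -0.06473156,  1.46073332,  0.02158718,
        1.34988741, -0.08853823]), 'joint_vel': array([-0.00032053, -0.00112487, -0.00087725, -0.0016488 ,  0.00038983,
        0.00204674,  0.0010655 ]), 'joint_torque': array([ 1.82067095e-03, -6.23630190e+01,  2.54254905e-02, -3.90143681e+01,
       -6.11935230e-02,  3.71907104e-02, -1.53469024e-06]), 'ee_pos': array([6.24715525e-01, 3.74761929e-05, 2.21941845e-01]), 'eef_rot': array([ 7.07096992e-01,  7.07116371e-01, -3.83676253e-04, -3.68216760e-04]), 'ft_force': array([-0.12959536, -0.30312166,  0.11678084]), 'torque': array([-0.01218281, -0.05201957, -0.01391411]), 'grip_force': 0.0, 'width': 0.0869798787845206}
```

View pics/scene0.png

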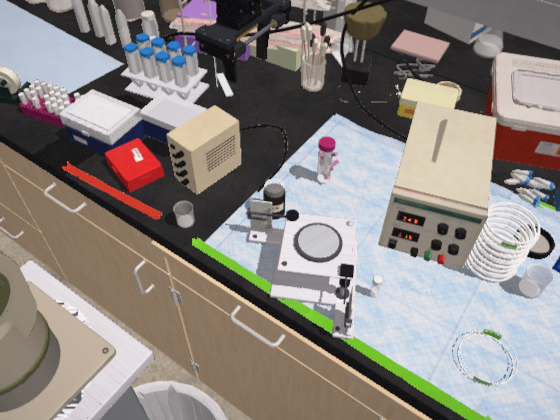

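View pics/side0.png

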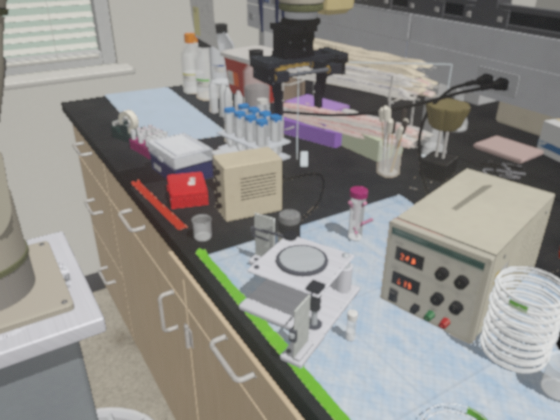

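View pics/wrist0.png

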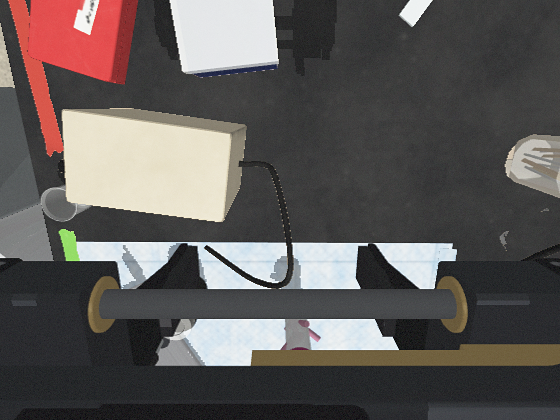

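The scene view shows the mount at about (318,258): round pad near (292,215), square pad near (346,270), and the two scales at (261,213) and (346,310). The side view shows the square scale at (302,325). The wrist camera does not see the mount.

```bash
python3 - <<'E'
from h import *
cs={n:dict(np.load(f'pics/{n}0.npz')) for n in('scene','side')}
P=pts(cs['scene'])
for n,(u,v) in dict(mir=(318,241),rp=(292,215),sq=(346,270),sc1=(261,205),sc2=(346,312),front=(285,290),vial=(377,284),jar=(275,190),beak=(184,212)).items():
    print(n,P[v,u].round(4))
for n,(x0,y0,x1,y1) in dict(scene=(210,160,410,360),side=(220,190,380,370)).items():
    im=cs[n]['image'][y0:y1,x0:x1,::-1]; s=600/im.shape[0]
    cv2.imwrite(f'pics/{n}_z.png',cv2.resize(im,None,fx=s,fy=s,interpolation=cv2.INTER_CUBIC))
E
```

```text
mir [ 0.4388 -0.2949  0.0903]
rp [ 0.4643 -0.2233  0.0854]
sq [ 0.4169 -0.3638  0.0876]
sc1 [ 0.4471 -0.1661  0.0905]
sc2 [ 0.3602 -0.3993  0.0678]
front [ 0.3639 -0.2793  0.0152]
vial [ 0.4498 -0.4116  0.0462]
jar [ 0.4999 -0.1601  0.0808]
beak [ 0.3973 -0.0091  0.0096]
```

View pics/scene_z.png

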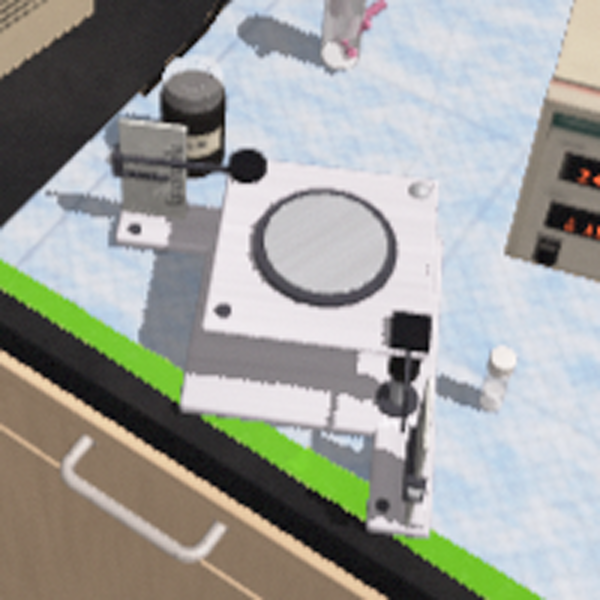

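View pics/side_z.png

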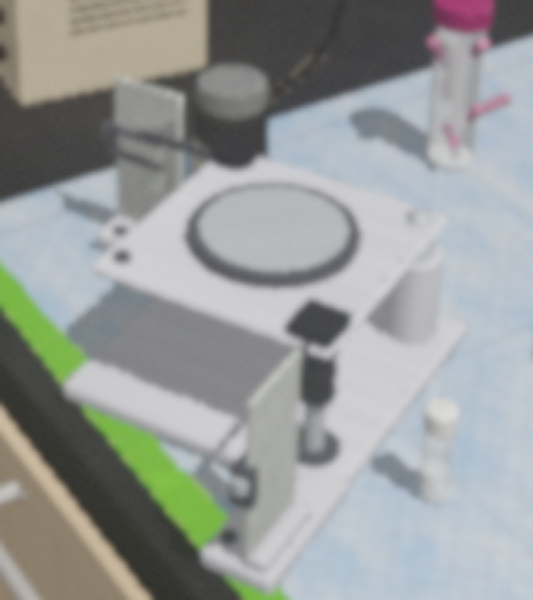

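The crops show the round pad centre at scene pixel (292.3,215.3), the square pad at (347,269.7), the mirror at (319,242) and the pivot at (350,223). The scale faces run parallel to the pointers. Next I fit the mount pose and enlarge the scales.

```bash
cat >> h.py <<'E'
def ray(c,u,v):
    K=c['mtx']; M=np.linalg.inv(c['view']); return M[:3,3],M[:3,:3]@np.array([(u-K[0,2])/K[0,0],-(v-K[1,2])/K[1,1],-1])
def onz(c,u,v,z):
    o,d=ray(c,u,v); return o+d*(z-o[2])/d[2]
E
python3 - <<'E'
from h import *
cs={n:dict(np.load(f'pics/{n}0.npz')) for n in('scene','side')}
S=cs['scene'];D=cs['side']
def blob(c,u,v,z,r=14):
    m=(c['image'].max(2)<70).astype(np.uint8); n,l,st,ce=cv2.connectedComponentsWithStats(m[v-r:v+r,u-r:u+r]); k=l[r,r]
    return ce[k]+[u-r,v-r],st[k]
a=np.array
rp=onz(S,292.3,215.3,.0895); sp=onz(S,347,269.7,.0895); mi=onz(S,319,242,.0885)
k=600/180
sp2=onz(D,220+319/k,190+323/k,.0895); mi2=onz(D,220+273/k,190+231/k,.0885)
print('rp',rp,'sp',sp,sp2,'mi',mi,mi2,'sep',np.linalg.norm(rp-sp))
d=(rp-sp)[:2]; yaw=np.arctan2(d[1],d[0])-np.pi/2; c0=(rp+sp)[:2]/2
print('yaw',yaw,'centre',c0)
R=a([[np.cos(yaw),-np.sin(yaw)],[np.sin(yaw),np.cos(yaw)]])
W=lambda x,y,z:np.r_[c0+R@a([x,y]),z+.0015]
T=[]
for s in(1,-1):
    t=W(-.0425,s*.1167,.078); print('tip',t,[proj(c,t) for c in(S,D)])
    row=[]
    for c in(S,D):
        u,v=a(proj(c,t-[0,0,.025])).astype(int); x0,y0=u-28,v-28; print('crop origin',x0,y0)
        row.append(cv2.resize(c['image'][y0:y0+42,x0:x0+56,::-1],(400,300),interpolation=cv2.INTER_CUBIC))
    T.append(np.hstack(row))
cv2.imwrite('pics/sc.png',np.vstack(T))
E
```

```text
rp [ 0.46113361 -0.22597549  0.0895    ] sp [ 0.4172308  -0.36529136  0.0895    ] [ 0.41570773 -0.36851963  0.0895    ] mi [ 0.43916657 -0.296807    0.0885    ] [ 0.43915159 -0.29755425  0.0885    ] sep 0.14606973586635996
yaw -0.30528038975999827 centre [ 0.43918221 -0.29563342]
tip [ 0.43372272 -0.17155549  0.0795    ] [(np.float64(259.0981889651818), np.float64(214.76543594699078)), (np.float64(259.5756430421828), np.float64(230.1008242441098))]
crop origin 231 195
crop origin 231 214
tip [ 0.36357187 -0.3941637   0.0795    ] [(np.float64(345.0591865841622), np.float64(305.1156319553643)), (np.float64(295.3842336322744), np.float64(314.39050256621545))]
crop origin 315 284
crop origin 267 300
```

View pics/sc.png

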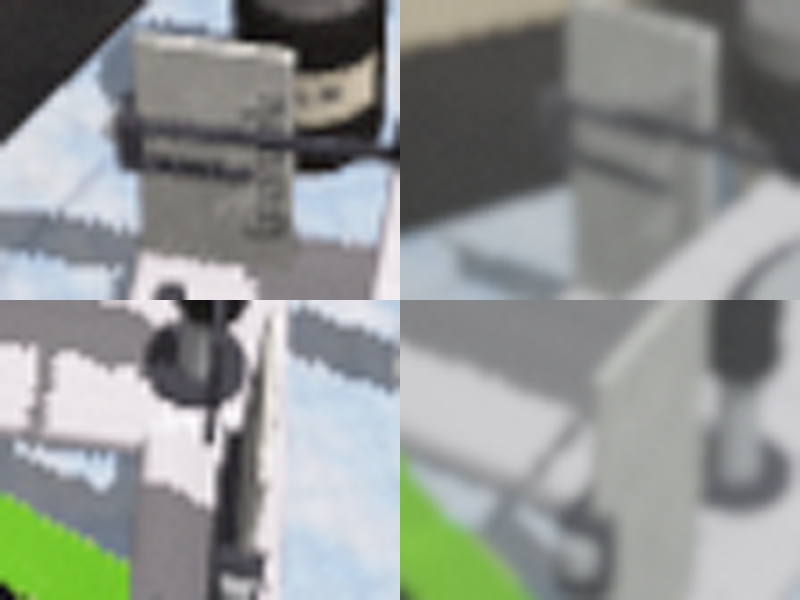

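The enlargement (7.14x) shows the round scale's lower jaw at scene pixel about (258,219) and side pixel about (262,238), with the upper jaw hidden behind the resting pointer. The square tip is at scene (344,303.6). Its jaw clamp is at scene about (348.6,321) and side about (293,334). Depth will give the heights.

```bash
python3 - <<'E'
from h import *
c0=np.array([.4388,-.2962]);yaw=-.305
R=np.array([[np.cos(yaw),-np.sin(yaw)],[np.sin(yaw),np.cos(yaw)]])
for s,org in((1,dict(scene=(231,195),side=(231,214))),(-1,dict(scene=(315,284),side=(267,300)))):
  e=np.array([-1,s])/2**.5; n=np.array([1,s])/2**.5   # along pointer, across
  for cn,(x0,y0) in org.items():
    c=dict(np.load(f'pics/{cn}0.npz')); P=pts(c)[y0:y0+42,x0:x0+56]; im=c['image'][y0:y0+42,x0:x0+56]
    q=(P[...,:2]-c0)@R-[.0742,0]; A=q@e*1e3; N=q@n*1e3; Z=P[...,2]*1e3-1.5
    m=(im.max(2)<(85 if cn=='scene' else 110))&(A>115)&(A<185)&(abs(N)<25)&(Z>12)
    print(s,cn,m.sum())
    v,u=np.nonzero(m)
    o=np.argsort(v)
    print([(int(u[i]+x0),int(v[i]+y0),int(A[m][i]),int(N[m][i]),int(Z[m][i])) for i in o][::(2 if m.sum()>60 else 1)])
E
```

```text
1 scene 98
[(250, 212, 184, 11, 70), (251, 213, 182, 10, 68), (253, 213, 178, 8, 71), (255, 213, 174, 10, 69), (257, 213, 171, 10, 70), (260, 213, 164, 5, 77), (264, 213, 156, 5, 78), (250, 214, 184, 11, 63), (260, 214, 165, 9, 70), (262, 214, 160, 5, 74), (264, 214, 157, 6, 75), (266, 214, 153, 5, 75), (268, 214, 149, 4, 78), (270, 214, 145, 3, 79), (273, 214, 140, 5, 79), (275, 214, 136, 5, 79), (277, 214, 133, 6, 78), (279, 214, 129, 7, 78), (281, 214, 125, 7, 79), (267, 215, 153, 15, 61), (269, 215, 147, 5, 75), (271, 215, 143, 4, 76), (273, 215, 140, 4, 76), (275, 215, 136, 5, 76), (277, 215, 132, 3, 78), (279, 215, 129, 3, 79), (281, 215, 125, 4, 79), (283, 215, 121, 3, 81), (250, 216, 184, 12, 57), (277, 216, 132, 6, 73), (279, 216, 129, 3, 76), (281, 216, 125, 4, 76), (283, 216, 121, 3, 78), (285, 216, 118, 4, 77), (250, 217, 184, 12, 54), (252, 217, 180, 11, 56), (254, 217, 177, 10, 57), (286, 217, 115, 0, 80), (252, 218, 181, 11, 53), (254, 218, 176, 9, 55), (256, 218, 173, 11, 53), (258, 218, 169, 11, 54), (260, 218, 165, 11, 55), (256, 219, 174, 14, 47), (258, 219, 169, 1
[... 2262 characters left out ...]
 170, 1, 64), (347, 313, 171, 4, 65), (345, 314, 173, 1, 65), (347, 314, 172, 4, 64), (345, 315, 174, 1, 64), (347, 315, 173, 4, 64), (345, 316, 177, 1, 67), (347, 316, 177, 4, 68), (345, 317, 178, 1, 65), (347, 317, 179, 4, 67), (345, 318, 180, 1, 66), (347, 318, 181, 4, 68), (346, 319, 183, 3, 67), (347, 320, 183, 4, 66), (351, 320, 182, 11, 65), (344, 322, 184, 0, 60), (344, 325, 184, 1, 50)]
-1 side 12
[(291, 329, 181, 2, 66), (292, 329, 181, 4, 67), (291, 330, 184, 4, 67), (292, 330, 183, 5, 67), (293, 331, 184, 7, 66), (294, 331, 184, 8, 67), (294, 332, 184, 8, 65), (295, 337, 183, 10, 56), (290, 339, 184, 3, 50), (289, 340, 184, 1, 48), (291, 340, 184, 4, 49), (295, 340, 184, 10, 52)]
```

Depth heights above the mount's underside, with the resting tips at 78:

| Scale | Upper jaw (mm) | Lower jaw (mm) | Mid (mm) | Tip drop (mm) | Pad dip (mm) |
|---|---|---|---|---|---|
| Round | ~70 | ~54.5 | ~62 | ~16 | ~10 |
| Square | ~66 | ~49 | ~57.5 | ~20.5 | ~13 |

The pads are at round (0.461,-0.2255) and square (0.4165,-0.367). I'll move above the round pad with the fingers shut.

step_arm([
  [-0.65,-0.9,-0.2],
  [-0.65,-0.9,-0.2],
  [-0.65,-0.9,-0.2],
  [-0.65,-0.9,-0.2],
  [-0.65,-0.9,-0.2],
  [-0.65,-0.9,-0.2],
  [-0.65,-0.9,-0.2],
  [-0.65,-0.9,-0.2],
  [-0.65,-0.9,-0.2],
  [-0.7,-0.92,-0.3],
  [0,0,-0.5],
  [0,0,-0.5],
], turn=[0.4,0.4,0.4,0.4,0.4,0.4,0.4,0.4,0.4,0.4,0,0], grip=1, newtons=5)

```text
time: 1.35
ee_pos: [0.4611, -0.2257, 0.1445]
eef_rot: [0.519, 0.854, 0.0, 0.0]
ft_force: [-0.2, 0.5, -0.8]
width: 0.0025
grip_force: 0.0
```

step_arm([
  [0,0,-0.5],
  [0,0,-0.5],
  [0,0,0],
  [0,0,0],
], turn=[0,0,0,0])

```text
time: 1.75
ee_pos: [0.4614, -0.225, 0.1198]
eef_rot: [0.518, 0.855, 0.0, -0.0]
ft_force: [-0.1, -0.6, 0.1]
width: 0.0007
grip_force: 0.0
```

```bash
python3 - <<'E'
from h import *
a=[snap(n,n+'1') for n in('scene','side','wrist')]
S,D,Wc=a
I=lambda c,x,y,w,h:cv2.resize(c['image'][y:y+h,x:x+w,::-1],(400,300),interpolation=cv2.INTER_CUBIC)
cv2.imwrite('pics/b.png',np.vstack([np.hstack([I(S,230,160,140,105),I(D,225,190,140,105)]),np.hstack([I(Wc,0,0,560,420),I(S,200,140,200,150)])]))
s=read_state();print(s['time'],s['ee_pos'],s['ft_force'],s['width'],s['eef_rot'])
E
```

```text
1.9 [ 0.4617669  -0.22553527  0.12065431] [-0.52408546 -0.06431638 -0.12766258] 0.0006020454579199187 [5.18674283e-01 8.54971758e-01 1.32631703e-04 5.13125113e-04]
```

View pics/b.png

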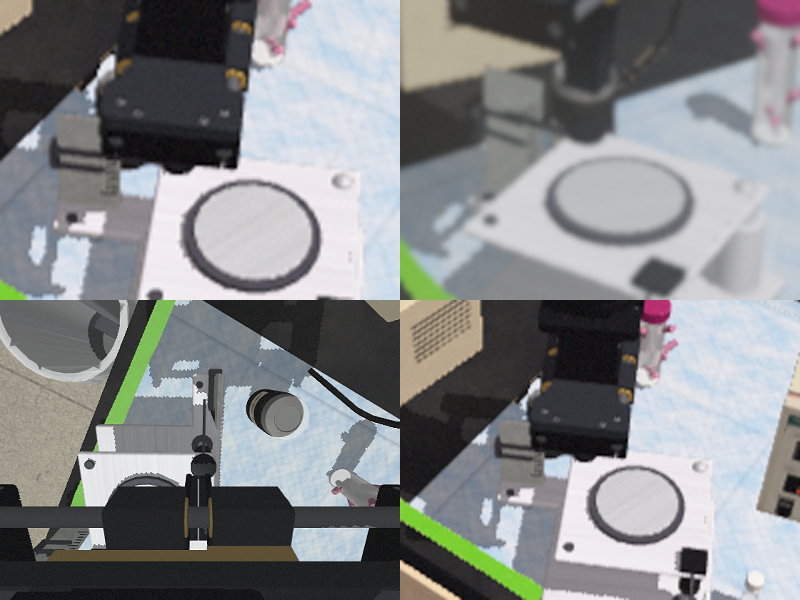

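The wrist view shows the round pad at about (285.6,228), just ahead of the fingers at (280,265). The scene and side views still show the round scale and its tip. I'll cast the pad ray to check alignment.

```bash
cat >> h.py <<'E'
def heights(c,c0,yaw,s,thr=85):
    "dark pixels near the pointer/jaws: along, across, height in mm (mount frame)"
    R=np.array([[np.cos(yaw),-np.sin(yaw)],[np.sin(yaw),np.cos(yaw)]]); e=np.array([-1,s])/2**.5; n=np.array([1,s])/2**.5
    P=pts(c); q=(P[...,:2]-c0)@R-[.0742,0]; A=q@e*1e3; N=q@n*1e3; Z=P[...,2]*1e3-1.5
    m=(c['image'].max(2)<thr)&(A>122)&(A<190)&(abs(N)<22)&(Z>20)&(Z<95)
    return A[m],N[m],Z[m]
def report(c,c0,yaw,s,thr=85):
    A,N,Z=heights(c,c0,yaw,s,thr)
    for nm,k in(('tip',(abs(N-3 if s>0 else N+2)<4.5)&(A>146)&(A<165)),('jaw',(A>169)&(A<187))):
        print(nm,k.sum(),np.histogram(Z[k],bins=np.arange(28,92,3)) [0].tolist(),'bins 28+3i', 'med',np.median(Z[k]).round(1) if k.any() else None)
E
python3 - <<'E'
from h import *
W=dict(np.load('pics/wrist1.npz'))
P=pts(W); y,x=np.mgrid[:420,:560]
m=(W['image'].max(2)<70)&(abs(P[...,2]-.0895)<.006)&(np.hypot(P[...,0]-.461,P[...,1]+.2255)<.022)
print(m.sum(),P[m].min(0),P[m].max(0),P[m].mean(0)); print(onz(W,285.6,228.2,.0895))
for n,t in(('scene',85),('side',110),('wrist',70)):
    c=dict(np.load(f'pics/{n}1.npz')); print(n); report(c,np.array([.4388,-.2962]),-.305,1,t); report(c,np.array([.4388,-.2962]),-.305,-1,t)
E
```

```text
902 [ 0.45389898 -0.23030708  0.08355138] [ 0.47678684 -0.20377227  0.09209034] [ 0.46426524 -0.21808667  0.08968868]
[ 0.46397379 -0.21607096  0.0895    ]
scene
tip 16 [0, 0, 0, 0, 0, 0, 0, 0, 0, 0, 0, 0, 0, 0, 1, 2, 11, 2, 0, 0, 0] bins 28+3i med 77.6
jaw 49 [0, 0, 0, 0, 0, 0, 1, 1, 6, 13, 1, 3, 4, 10, 10, 0, 0, 0, 0, 0, 0] bins 28+3i med 63.7
tip 13 [0, 0, 0, 0, 0, 0, 0, 0, 0, 0, 0, 0, 3, 0, 0, 0, 4, 5, 1, 0, 0] bins 28+3i med 79.0
jaw 40 [0, 0, 0, 0, 0, 0, 2, 2, 1, 2, 0, 4, 17, 12, 0, 0, 0, 0, 0, 0, 0] bins 28+3i med 66.1
side
tip 25 [0, 0, 0, 0, 0, 0, 0, 0, 0, 0, 0, 0, 0, 0, 1, 6, 14, 4, 0, 0, 0] bins 28+3i med 77.3
jaw 59 [0, 0, 0, 0, 0, 0, 0, 1, 11, 12, 4, 5, 1, 15, 10, 0, 0, 0, 0, 0, 0] bins 28+3i med 61.3
tip 0 [0, 0, 0, 0, 0, 0, 0, 0, 0, 0, 0, 0, 0, 0, 0, 0, 0, 0, 0, 0, 0] bins 28+3i med None
jaw 25 [0, 0, 0, 0, 0, 0, 1, 6, 6, 1, 1, 0, 4, 6, 0, 0, 0, 0, 0, 0, 0] bins 28+3i med 54.6
wrist
tip 86 [0, 0, 0, 0, 0, 0, 0, 0, 0, 0, 0, 0, 0, 0, 0, 0, 4, 73, 9, 0, 0] bins 28+3i med 81.1
jaw 229 [0, 0, 0, 0, 0, 0, 0, 0, 0, 23, 2, 1, 1, 0, 174, 28, 0, 0, 0, 0, 0] bins 28+3i med 72.2
tip 149 [0, 0, 0, 0, 0, 0, 0, 20, 61, 0, 0, 0, 22, 20, 0, 0, 8, 18, 0, 0, 0] bins 28+3i med 53.7
jaw 306 [0, 0, 0, 0, 0, 0, 2, 37, 64, 36, 29, 26, 35, 77, 0, 0, 0, 0, 0, 0, 0] bins 28+3i med 59.5
```

```bash
python3 - <<'E'
from h import *
for f,thr in(('scene0',70),('scene1',70),('side0',90),('side1',90),('wrist1',60)):
    c=dict(np.load(f'pics/{f}.npz')); P=pts(c); H=c['image'].max(2)<thr
    for n,p in(('round',(.462,-.222)),('square',(.4165,-.367))):
        m=H&(P[...,2]>.084)&(P[...,2]<.094)&(np.hypot(P[...,0]-p[0],P[...,1]-p[1])<.025)
        k,l,st,ce=cv2.connectedComponentsWithStats(m.astype(np.uint8))
        if k<2: continue
        i=1+st[1:,4].argmax(); v,u=np.nonzero(l==i)
        Q=np.array([onz(c,a,b,.0895)[:2] for a,b in zip(u,v)]); d=(Q-Q.mean(0))
        box=cv2.minAreaRect((Q*1e3).astype(np.float32))
        print(f,n,len(u),'centroid',Q.mean(0).round(4),'px',u.mean().round(1),v.mean().round(1),'box',np.round(box[0],1),np.round(box[1],1),'medz',np.median(P[l==i][:,2]).round(4))
    # metallic screw at the pivot / mirror rim
    g=H&(P[...,2]>.083)&(P[...,2]<.094)&(np.hypot(P[...,0]-.439,P[...,1]+.296)<.052)
    v,u=np.nonzero(g)
    if len(u)>60:
        (x,y),r=cv2.minEnclosingCircle((np.array([onz(c,a,b,.0885)[:2] for a,b in zip(u,v)])*1e3).astype(np.float32)); print(f,'mirror',x,y,r)
E
```

```text
scene0 round 100 centroid [ 0.4618 -0.2245] px 291.8 214.7 box [ 462.1 -224.5] [23.2 20.3] medz 0.0882
scene0 square 142 centroid [ 0.4158 -0.3645] px 346.2 270.1 box [ 415.7 -364.3] [23.4 19.8] medz 0.0882
scene1 round 23 centroid [ 0.4556 -0.228 ] px 291.5 217.7 box [ 454.1 -227.5] [ 7.4 18.4] medz 0.088
scene1 square 143 centroid [ 0.4157 -0.3648] px 346.3 270.2 box [ 415.7 -364.3] [23.4 19.8] medz 0.0884
side0 round 89 centroid [ 0.4623 -0.2261] px 289.8 234.7 box [ 462.1 -227. ] [26.2 20.7] medz 0.0879
side0 square 117 centroid [ 0.415  -0.3675] px 314.9 286.7 box [ 415.1 -367.3] [21.8 18.3] medz 0.0882
side1 round 87 centroid [ 0.4624 -0.2258] px 289.8 234.6 box [ 462.9 -225.7] [23.1 20.7] medz 0.0882
side1 square 111 centroid [ 0.4149 -0.3677] px 314.9 286.8 box [ 414.7 -367.5] [21.8 18.3] medz 0.0883
wrist1 round 731 centroid [ 0.4649 -0.2169] px 286.3 229.8 box [ 464.6 -218. ] [22.2 20.8] medz 0.0899
wrist1 square 12 centroid [ 0.4102 -0.3489] px 133.5 349.0 box [ 410.2 -348.9] [7.9 0. ] medz 0.0843
wrist1 mirror 426.2385559082031 -266.82232666015625 30.648649215698242
```

Scene and side put the round pad at (0.462,-0.225) and wrist at (0.4646,-0.2185); I'll take (0.463,-0.223). I'll descend slowly.

step_arm([
  [0.04,0.1,-0.4],
  [0,0,-0.4],
  [0,0,-0.2],
  [0,0,-0.1],
  [0,0,-0.06],
  [0,0,-0.06],
  [0,0,-0.06],
  [0,0,-0.06],
  [0,0,0],
], turn=[0,0,0,0,0,0,0,0,0])

```text
time: 2.8
ee_pos: [0.4624, -0.2228, 0.0867]
eef_rot: [0.519, 0.855, 0.0, 0.0]
ft_force: [-1.2, 2.1, 4.5]
width: 0.0007
grip_force: 2.1
```

step_arm([
  [0,0,-0.06],
  [0,0,-0.06],
  [0,0,-0.06],
  [0,0,0],
], turn=[0,0,0,0])

```text
time: 3.2
ee_pos: [0.4623, -0.2227, 0.0821]
eef_rot: [0.519, 0.855, 0.0, -0.0]
ft_force: [-1.5, 3.8, 5.9]
width: 0.0003
grip_force: 3.1
```

```bash
cat > m.py <<'E'
from h import *
import sys
s=int(sys.argv[1]); t=sys.argv[2]
for n,th in(('scene',85),('side',110),('wrist',70)):
    c=snap(n,n+t); print(n); report(c,np.array([.4388,-.2958]),-.305,s,th)
q=read_state(); print(q['time'],q['ee_pos'],q['ft_force'])
E
python3 m.py 1 2
```

```text
scene
tip 5 [0, 0, 0, 0, 0, 0, 0, 0, 0, 0, 0, 1, 3, 1, 0, 0, 0, 0, 0, 0, 0] bins 28+3i med 66.7
jaw 46 [0, 0, 0, 0, 0, 1, 0, 1, 7, 10, 3, 3, 3, 8, 10, 0, 0, 0, 0, 0, 0] bins 28+3i med 61.8
side
tip 22 [0, 0, 0, 0, 0, 0, 0, 0, 0, 0, 0, 1, 11, 9, 1, 0, 0, 0, 0, 0, 0] bins 28+3i med 66.7
jaw 66 [0, 0, 0, 0, 0, 0, 0, 0, 12, 14, 5, 6, 3, 16, 9, 0, 1, 0, 0, 0, 0] bins 28+3i med 62.8
wrist
tip 131 [0, 0, 0, 0, 0, 0, 0, 0, 0, 0, 0, 0, 0, 24, 107, 0, 0, 0, 0, 0, 0] bins 28+3i med 70.7
jaw 344 [0, 0, 0, 0, 0, 0, 0, 0, 0, 30, 4, 1, 2, 2, 263, 42, 0, 0, 0, 0, 0] bins 28+3i med 72.2
3.35 [ 0.46233309 -0.22265744  0.08218903] [-1.66626276  3.82663061  5.60663065]
```

The tip is now at about 66.5 mm against a mark centre of about 62, so the pad needs another 2.5 mm.

step_arm([
  [0,0,-0.06],
  [0,0,-0.05],
  [0,0,0],
], turn=[0,0,0])

```text
time: 3.65
ee_pos: [0.4624, -0.2226, 0.0794]
eef_rot: [0.519, 0.855, 0.0, -0.0]
ft_force: [-1.8, 3.7, 6.3]
width: 0.0005
grip_force: 3.7
```

```bash
python3 m.py 1 3; python3 - <<'E'
from h import *
I=lambda c,x,y,w,h:cv2.resize(c['image'][y:y+h,x:x+w,::-1],(400,300),interpolation=cv2.INTER_CUBIC)
S,D=[dict(np.load(f'pics/{n}3.npz')) for n in('scene','side')]
cv2.imwrite('pics/c.png',np.hstack([I(S,240,185,60,45),I(D,240,200,60,45)]))
E
```

```text
scene
tip 6 [0, 0, 0, 0, 0, 0, 0, 0, 0, 0, 2, 4, 0, 0, 0, 0, 0, 0, 0, 0, 0] bins 28+3i med 62.4
jaw 49 [0, 0, 0, 0, 0, 0, 1, 0, 12, 7, 3, 3, 2, 10, 10, 1, 0, 0, 0, 0, 0] bins 28+3i med 63.4
side
tip 23 [0, 0, 0, 0, 0, 0, 0, 0, 0, 0, 3, 14, 6, 0, 0, 0, 0, 0, 0, 0, 0] bins 28+3i med 62.6
jaw 64 [0, 0, 0, 0, 0, 0, 0, 0, 14, 13, 2, 6, 3, 12, 14, 0, 0, 0, 0, 0, 0] bins 28+3i med 62.3
wrist
tip 128 [0, 0, 0, 0, 0, 0, 0, 0, 0, 0, 0, 4, 75, 49, 0, 0, 0, 0, 0, 0, 0] bins 28+3i med 66.7
jaw 348 [0, 0, 0, 0, 0, 0, 0, 0, 0, 31, 3, 2, 0, 1, 264, 47, 0, 0, 0, 0, 0] bins 28+3i med 72.2
3.8 [ 0.462396   -0.22261076  0.07957007] [-3.01496229  4.8339397   6.09961493]
```

View pics/c.png

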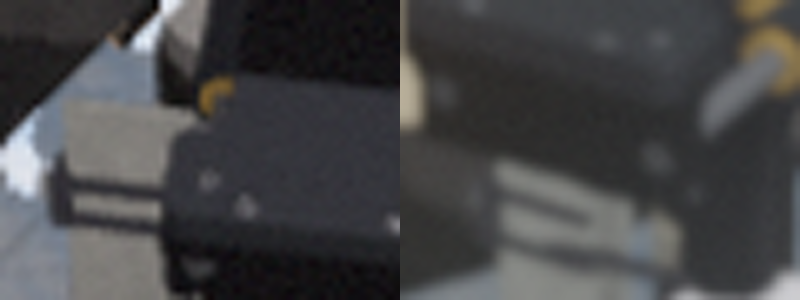

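The pointer now lies over the lower half of the jaw pair in both views, which is parallax because it stands nearer the cameras. By depth the tip is at about 62 mm and the mark at about 62.3. I'll hold it for a little over a second, then lift.

step_arm([
  [0,0,0],
  [0,0,0],
  [0,0,0],
  [0,0,0],
  [0,0,0],
  [0,0,0],
  [0,0,0],
  [0,0,0],
  [0,0,0],
  [0,0,0],
  [0,0,0],
], turn=[0,0,0,0,0,0,0,0,0,0,0])

```text
time: 4.9
ee_pos: [0.4624, -0.2226, 0.0796]
eef_rot: [0.519, 0.855, 0.0, -0.0]
ft_force: [-2.6, 3.2, 7.6]
width: 0.0007
grip_force: 3.7
```

step_arm([
  [0,0,0.08],
  [0,0,0.1],
  [0,0,0.1],
  [0,0,0.12],
  [0,0,0.2],
  [0,0,0.4],
  [0,0,0.6],
  [0,0,0.6],
  [0,0,0],
], turn=[0,0,0,0,0,0,0,0,0])

```text
time: 5.8
ee_pos: [0.4634, -0.2237, 0.1367]
eef_rot: [0.519, 0.855, 0.0, 0.002]
ft_force: [1.0, -0.9, 0.4]
width: 0.0005
grip_force: 0.0
```

```bash
python3 m.py 1 4
```

```text
scene
tip 20 [0, 0, 0, 0, 0, 0, 0, 0, 0, 0, 0, 0, 0, 0, 0, 5, 13, 2, 0, 0, 0] bins 28+3i med 78.1
jaw 47 [0, 0, 0, 0, 0, 0, 1, 1, 6, 9, 5, 1, 3, 11, 8, 2, 0, 0, 0, 0, 0] bins 28+3i med 64.1
side
tip 28 [0, 0, 0, 0, 0, 0, 0, 0, 0, 0, 0, 0, 0, 0, 0, 7, 17, 4, 0, 0, 0] bins 28+3i med 77.9
jaw 57 [0, 0, 0, 0, 0, 0, 0, 1, 13, 8, 5, 2, 2, 13, 13, 0, 0, 0, 0, 0, 0] bins 28+3i med 63.7
wrist
tip 68 [0, 0, 0, 0, 0, 0, 0, 0, 0, 0, 0, 0, 0, 0, 0, 0, 2, 60, 6, 0, 0] bins 28+3i med 80.9
jaw 194 [0, 0, 0, 0, 0, 0, 0, 0, 0, 13, 1, 2, 0, 1, 160, 17, 0, 0, 0, 0, 0] bins 28+3i med 72.1
5.95 [ 0.46201901 -0.22294942  0.13392502] [0.29605855 0.40478598 0.01671259]
```

The round corner is fully back up and its jaws are unchanged. For the square corner I'll turn the tool a quarter turn, which keeps clear of the scale and leaves the views open. First I check for tall obstacles nearby.

```bash
python3 - <<'E'
from h import *
for n in('scene0','side0'):
    P=pts(dict(np.load(f'pics/{n}.npz')))
    d=np.hypot(P[...,0]-.4155,P[...,1]+.366); m=(P[...,2]>.11)&(P[...,2]<.35)&(d<.25)
    print(n,m.sum(),(d[m].min(),P[m][d[m].argmin()]) if m.any() else '')
print(read_state()['joint_positions'])
E
```

```text
scene0 5216 (np.float64(0.13643976939138894), array([ 0.5518317 , -0.37142934,  0.12323629]))
side0 6155 (np.float64(0.13649394242554702), array([ 0.55199092, -0.36509129,  0.12764418]))
[ 0.32528209  0.15760056  0.03843408  1.86884563 -0.00677097  1.11566716
  0.84612105]
```

step_arm([
  [0,0,0.2],
  [0,0,0],
  [0,0,0],
  [-0.2,-0.6,0],
  [-0.2,-0.6,0],
  [-0.2,-0.6,0],
  [-0.2,-0.6,0],
  [-0.2,-0.6,0],
  [-0.2,-0.6,0],
  [-0.2,-0.6,0],
  [-0.2,-0.6,0],
  [-0.28,-0.9,0],
], turn=[-1,-1,-1,-1,-1,-1,-1,-1,-1,-1,-1,-1])

```text
time: 7.15
ee_pos: [0.4151, -0.365, 0.1384]
eef_rot: [0.954, 0.299, -0.0, -0.001]
ft_force: [-0.1, 0.8, 0.6]
width: 0.0005
grip_force: 0.0
```

step_arm([
  [0,0,-0.4],
  [0,0,-0.4],
  [0,0,0],
], turn=[-1,0,0])

```text
time: 7.45
ee_pos: [0.4145, -0.3642, 0.1171]
eef_rot: [0.97, 0.245, -0.001, -0.001]
ft_force: [0.9, 0.1, 0.7]
width: 0.0005
grip_force: 0.0
```

```bash
python3 m.py -1 5; python3 - <<'E'
from h import *
I=lambda c,x,y,w,h:cv2.resize(c['image'][y:y+h,x:x+w,::-1],(400,300),interpolation=cv2.INTER_CUBIC)
S,D,W=[dict(np.load(f'pics/{n}5.npz')) for n in('scene','side','wrist')]
cv2.imwrite('pics/d.png',np.vstack([np.hstack([I(S,280,230,132,99),I(D,240,250,132,99)]),np.hstack([I(W,0,0,560,420),I(S,315,284,56,42)])]))
E
```

```text
scene
tip 6 [0, 0, 0, 0, 0, 0, 0, 0, 0, 0, 0, 0, 0, 1, 0, 0, 1, 4, 0, 0, 0] bins 28+3i med 79.2
jaw 32 [0, 0, 0, 0, 0, 0, 1, 2, 0, 2, 1, 0, 16, 10, 0, 0, 0, 0, 0, 0, 0] bins 28+3i med 66.1
side
tip 0 [0, 0, 0, 0, 0, 0, 0, 0, 0, 0, 0, 0, 0, 0, 0, 0, 0, 0, 0, 0, 0] bins 28+3i med None
jaw 24 [0, 0, 0, 0, 0, 0, 2, 6, 4, 3, 0, 0, 6, 3, 0, 0, 0, 0, 0, 0, 0] bins 28+3i med 54.6
wrist
tip 0 [0, 0, 0, 0, 0, 0, 0, 0, 0, 0, 0, 0, 0, 0, 0, 0, 0, 0, 0, 0, 0] bins 28+3i med None
jaw 4 [0, 0, 0, 0, 0, 0, 0, 0, 0, 0, 0, 0, 0, 0, 0, 0, 0, 0, 0, 3, 1] bins 28+3i med 86.9
7.6 [ 0.41550637 -0.36496041  0.11926928] [-0.46260296 -0.80986168 -0.5834788 ]
```

View pics/d.png

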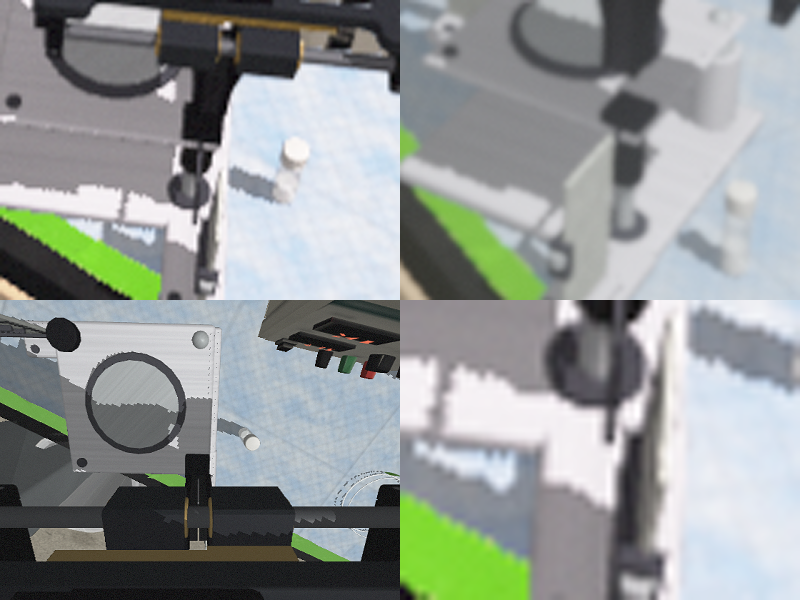

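The fingers stand over the square pad in the scene, side and wrist views (pad at wrist pixel about (277,240)). The scene view shows tip and jaw at (344,304) and (348,321). I'll pin down the mark's height from all the stored views.

```bash
python3 - <<'E'
from h import *
for s,fs in((1,('scene0','scene1','scene4','side0','side1','side4')),(-1,('scene0','scene1','scene2','scene3','scene4','scene5','side0','side1','side2','side3','side4','side5','wrist1'))):
  L=[];U=[]
  for f in fs:
    c=dict(np.load(f'pics/{f}.npz')); A,N,Z=heights(c,np.array([.4388,-.2958]),-.305,s,85 if 'sc' in f else (70 if 'wr' in f else 110))
    k=(A>168)&(A<182); z=Z[k]; sp=62 if s>0 else 58.5
    print(s,f,'low',np.round([np.median(z[z<sp]),(z<sp).sum()],1) if (z<sp).any() else None,'up',np.round([np.median(z[z>sp]),(z>sp).sum()],1) if (z>sp).any() else None)
E
```

```text
1 scene0 low [54.7 14. ] up [69.7  8. ]
1 scene1 low [55.1 14. ] up [69.9 15. ]
1 scene4 low [56. 15.] up [70.5 13. ]
1 side0 low [55.3 17. ] up [69.3 10. ]
1 side1 low [55.3 15. ] up [69. 15.]
1 side4 low [54.7 14. ] up [70. 15.]
-1 scene0 low [54.6  2. ] up [66.3 25. ]
-1 scene1 low None up [66.7 25. ]
-1 scene2 low [55.7  1. ] up [65.9 23. ]
-1 scene3 low [55.6  1. ] up [66. 25.]
-1 scene4 low None up [66.4 26. ]
-1 scene5 low None up [66.6 20. ]
-1 side0 low None up [66.2  1. ]
-1 side1 low None up None
-1 side2 low None up None
-1 side3 low None up [66.1  1. ]
-1 side4 low None up None
-1 side5 low None up None
-1 wrist1 low [ 52.9 135. ] up [ 67.3 148. ]
```

Square jaws centre at about 58.4 mm, so the tip must drop about 19.6 and the TCP go to about 0.0773. I'll descend to 0.082 and check.

step_arm([
  [0,-0.04,-0.4],
  [0,0,-0.4],
  [0,0,-0.2],
  [0,0,-0.1],
  [0,0,-0.06],
  [0,0,-0.06],
  [0,0,-0.06],
  [0,0,-0.06],
  [0,0,-0.06],
  [0,0,-0.06],
  [0,0,0],
], turn=[0,0,0,0,0,0,0,0,0,0,0])

```text
time: 8.7
ee_pos: [0.415, -0.3668, 0.0828]
eef_rot: [0.97, 0.243, -0.0, 0.0]
ft_force: [-3.6, -1.2, 5.8]
width: 0.0005
grip_force: 2.7
```

```bash
cat >> m.py <<'E'
c=dict(np.load(f'pics/scene{t}.npz')); A,N,Z=heights(c,np.array([.4388,-.2958]),-.305,s,95)
k=(N<2)&(A<172); o=np.argsort(A[k]); print('pointer A,N,Z',np.c_[A[k],N[k],Z[k]][o].round().astype(int).tolist())
E
python3 m.py -1 6
```

```text
scene
tip 7 [0, 0, 0, 0, 0, 0, 0, 0, 0, 0, 0, 0, 0, 2, 5, 0, 0, 0, 0, 0, 0] bins 28+3i med 70.5
jaw 35 [0, 0, 0, 0, 0, 0, 2, 2, 0, 2, 2, 3, 14, 10, 0, 0, 0, 0, 0, 0, 0] bins 28+3i med 65.5
side
tip 0 [0, 0, 0, 0, 0, 0, 0, 0, 0, 0, 0, 0, 0, 0, 0, 0, 0, 0, 0, 0, 0] bins 28+3i med None
jaw 22 [0, 0, 0, 0, 0, 0, 0, 7, 4, 3, 0, 0, 5, 3, 0, 0, 0, 0, 0, 0, 0] bins 28+3i med 55.0
wrist
tip 16 [0, 0, 0, 0, 0, 0, 0, 0, 0, 0, 0, 0, 0, 16, 0, 0, 0, 0, 0, 0, 0] bins 28+3i med 67.9
jaw 87 [0, 0, 0, 0, 0, 0, 0, 2, 12, 5, 3, 3, 5, 57, 0, 0, 0, 0, 0, 0, 0] bins 28+3i med 67.6
8.85 [ 0.4150761  -0.36688589  0.08298672] [-3.71429787 -1.16467191  5.35953089]
pointer A,N,Z [[123, -1, 71], [125, -3, 74], [125, -3, 72], [127, -3, 71], [128, -1, 70], [129, -3, 71], [130, -1, 71], [131, -3, 71], [132, -2, 70], [133, -1, 71], [134, -1, 70], [136, -3, 74], [139, -3, 75], [139, -2, 72], [142, -2, 74], [143, -2, 73], [144, -2, 71], [144, -3, 68], [147, -2, 72], [147, -3, 69], [147, -2, 70], [149, -2, 70], [150, -3, 71], [150, -3, 69], [152, -2, 72], [171, 2, 64]]
```

The tip has dropped about 10 mm to about 68, and needs about 9 more, which is 5.5–6 mm at the pad.

step_arm([
  [0,0,-0.06],
  [0,0,-0.06],
  [0,0,-0.05],
  [0,0,-0.05],
  [0,0,0],
], turn=[0,0,0,0,0])

```text
time: 9.35
ee_pos: [0.4151, -0.367, 0.0776]
eef_rot: [0.97, 0.243, -0.0, 0.0]
ft_force: [-3.6, -0.8, 6.7]
width: 0.0007
grip_force: 3.7
```

```bash
python3 m.py -1 7
```

```text
scene
tip 6 [0, 0, 0, 0, 0, 0, 0, 0, 0, 0, 0, 3, 3, 0, 0, 0, 0, 0, 0, 0, 0] bins 28+3i med 63.7
jaw 35 [0, 0, 0, 0, 0, 0, 1, 1, 2, 2, 1, 2, 15, 11, 0, 0, 0, 0, 0, 0, 0] bins 28+3i med 65.8
side
tip 0 [0, 0, 0, 0, 0, 0, 0, 0, 0, 0, 0, 0, 0, 0, 0, 0, 0, 0, 0, 0, 0] bins 28+3i med None
jaw 26 [0, 0, 0, 0, 0, 0, 1, 6, 7, 2, 0, 0, 6, 4, 0, 0, 0, 0, 0, 0, 0] bins 28+3i med 54.3
wrist
tip 32 [0, 0, 0, 0, 0, 0, 0, 0, 0, 0, 0, 0, 4, 28, 0, 0, 0, 0, 0, 0, 0] bins 28+3i med 67.9
jaw 42 [0, 0, 0, 0, 0, 0, 0, 3, 8, 4, 2, 0, 1, 24, 0, 0, 0, 0, 0, 0, 0] bins 28+3i med 67.4
9.5 [ 0.41507527 -0.36702054  0.07769689] [-3.16470026 -0.95871651  6.62383669]
pointer A,N,Z [[123, -1, 68], [123, -1, 66], [125, -3, 68], [131, -3, 59], [134, -2, 65], [136, -2, 64], [137, -3, 65], [138, -3, 64], [139, -2, 65], [139, -3, 63], [140, -1, 65], [141, -3, 63], [141, -1, 64], [143, -1, 63], [144, -3, 65], [145, -1, 63], [146, -3, 65], [148, -1, 65], [148, -3, 65], [153, -2, 61], [156, -2, 62], [157, -2, 61], [160, -2, 63], [170, 2, 63]]
```

step_arm([
  [0,0,-0.03],
  [0,0,0],
], turn=[0,0])

```text
time: 9.7
ee_pos: [0.4151, -0.367, 0.0769]
eef_rot: [0.97, 0.243, 0.0, 0.0]
ft_force: [-3.6, -1.5, 7.3]
width: 0.0003
grip_force: 3.9
```

```bash
python3 m.py -1 8; python3 - <<'E'
from h import *
I=lambda c,x,y,w,h:cv2.resize(c['image'][y:y+h,x:x+w,::-1],(400,300),interpolation=cv2.INTER_CUBIC)
S,D=[dict(np.load(f'pics/{n}8.npz')) for n in('scene','side')]; S5,D5=[dict(np.load(f'pics/{n}5.npz')) for n in('scene','side')]
cv2.imwrite('pics/e.png',np.vstack([np.hstack([I(c,325,288,48,36),I(d,267,300,56,42)]) for c,d in((S5,D5),(S,D))]))
R=lambda z:np.array([.3632,-.3942,z+.0015])
for z in(78,66,62,60,58,56,54): print(z,[np.round(proj(c,R(z/1e3)),1) for c in(S,D)])
E
```

```text
scene
tip 2 [0, 0, 0, 0, 0, 0, 0, 0, 0, 0, 1, 1, 0, 0, 0, 0, 0, 0, 0, 0, 0] bins 28+3i med 60.6
jaw 34 [0, 0, 0, 0, 0, 0, 0, 3, 2, 1, 0, 1, 20, 7, 0, 0, 0, 0, 0, 0, 0] bins 28+3i med 65.9
side
tip 0 [0, 0, 0, 0, 0, 0, 0, 0, 0, 0, 0, 0, 0, 0, 0, 0, 0, 0, 0, 0, 0] bins 28+3i med None
jaw 25 [0, 0, 0, 0, 0, 0, 0, 5, 8, 1, 0, 0, 8, 3, 0, 0, 0, 0, 0, 0, 0] bins 28+3i med 54.6
wrist
tip 40 [0, 0, 0, 0, 0, 0, 0, 2, 2, 0, 0, 0, 4, 32, 0, 0, 0, 0, 0, 0, 0] bins 28+3i med 67.8
jaw 33 [0, 0, 0, 0, 0, 0, 0, 0, 8, 4, 1, 0, 0, 20, 0, 0, 0, 0, 0, 0, 0] bins 28+3i med 67.6
9.85 [ 0.41508641 -0.36702339  0.07698689] [-4.15227727 -1.08454317  7.35205441]
pointer A,N,Z [[122, -1, 67], [123, -1, 65], [124, -2, 66], [132, -2, 63], [134, -3, 63], [136, -3, 64], [138, -1, 64], [138, -3, 64], [139, -1, 63], [140, -1, 62], [140, -3, 65], [141, -3, 63], [142, -1, 62], [143, -3, 63], [145, -1, 63], [145, -2, 59], [145, -3, 64], [147, -1, 63], [149, -2, 63], [154, -2, 62], [156, -2, 63], [157, -2, 59], [157, -2, 62], [160, -2, 60], [170, 2, 64]]
78 [array([345. , 305.3]), array([295.2, 314.5])]
66 [array([344.1, 309.1]), array([295. , 321.2])]
62 [array([343.9, 310.3]), array([295. , 323.4])]
60 [array([343.7, 310.9]), array([294.9, 324.5])]
58 [array([343.6, 311.6]), array([294.9, 325.6])]
56 [array([343.5, 312.2]), array([294.9, 326.7])]
54 [array([343.3, 312.8]), array([294.9, 327.8])]
```

View pics/e.png

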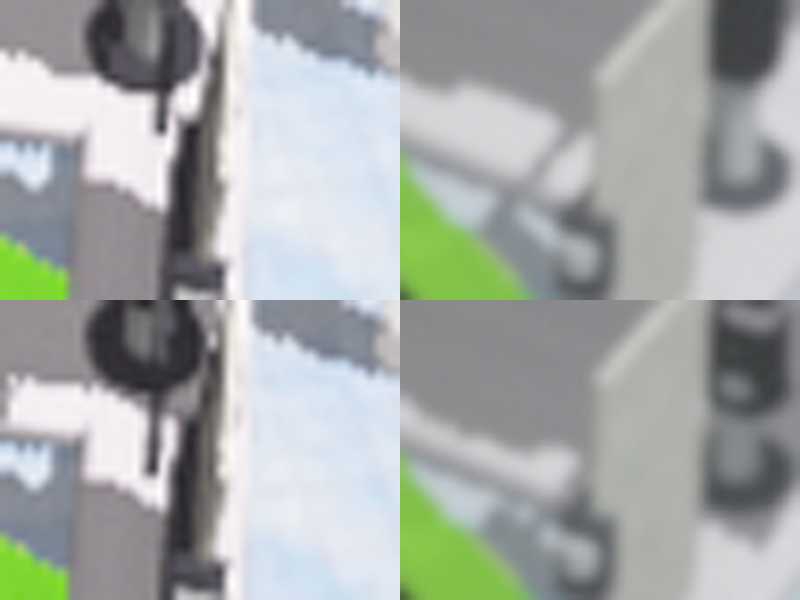

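In the scene crop the tip has moved from (160,133) to (150,473-300), which gives a drop of about 17–18 mm. Depth gives about 18.5 and kinematics about 20. That puts the tip at about 59 against a mark at about 58. I'll go 0.5 mm lower, hold for over a second, then release.

step_arm([
  [0,0,-0.02],
  [0,0,0],
  [0,0,0],
  [0,0,0],
  [0,0,0],
  [0,0,0],
  [0,0,0],
  [0,0,0],
  [0,0,0],
  [0,0,0],
  [0,0,0],
  [0,0,0],
], turn=[0,0,0,0,0,0,0,0,0,0,0,0])

```text
time: 11.05
ee_pos: [0.4151, -0.367, 0.0765]
eef_rot: [0.97, 0.243, 0.0, 0.0]
ft_force: [-4.3, -1.0, 7.7]
width: 0.0006
grip_force: 4.0
```

step_arm([
  [0,0,0.08],
  [0,0,0.1],
  [0,0,0.1],
  [0,0,0.12],
  [0,0,0.15],
  [0,0,0.2],
  [0,0,0.4],
  [0,0,0.6],
  [0,0,0.8],
  [0,0,0.8],
  [0,0,0],
  [0,0,0],
], turn=[0,0,0,0,0,0,0,0,0,0,0,0])

```text
time: 12.25
ee_pos: [0.4156, -0.3664, 0.1602]
eef_rot: [0.97, 0.243, 0.0, 0.0]
ft_force: [-0.6, -0.1, -0.4]
width: 0.0004
grip_force: 0.0
```

```bash
python3 m.py -1 9; python3 - <<'E'
from h import *
for n in('scene','side'):
    report(dict(np.load(f'pics/{n}9.npz')),np.array([.4388,-.2958]),-.305,1,85 if n=='scene' else 110)
    a,b=[np.load(f'pics/{n}{k}.npz')['image'].astype(int) for k in(0,9)]
    c=dict(np.load(f'pics/{n}9.npz')); P=pts(c)
    m=(b.max(2)<90)&(P[...,2]>.084)&(P[...,2]<.094)&(np.hypot(P[...,0]-.4158,P[...,1]+.3655)<.022); v,u=np.nonzero(m); print(n,'square pad px',u.mean(),v.mean())
E
```

```text
scene
tip 7 [0, 0, 0, 0, 0, 0, 0, 0, 0, 0, 0, 0, 0, 0, 0, 0, 1, 6, 0, 0, 0] bins 28+3i med 80.5
jaw 35 [0, 0, 0, 0, 0, 0, 1, 1, 2, 0, 2, 3, 19, 7, 0, 0, 0, 0, 0, 0, 0] bins 28+3i med 65.7
side
tip 0 [0, 0, 0, 0, 0, 0, 0, 0, 0, 0, 0, 0, 0, 0, 0, 0, 0, 0, 0, 0, 0] bins 28+3i med None
jaw 23 [0, 0, 0, 0, 0, 0, 0, 9, 3, 2, 0, 0, 4, 5, 0, 0, 0, 0, 0, 0, 0] bins 28+3i med 54.9
wrist
tip 0 [0, 0, 0, 0, 0, 0, 0, 0, 0, 0, 0, 0, 0, 0, 0, 0, 0, 0, 0, 0, 0] bins 28+3i med None
jaw 0 [0, 0, 0, 0, 0, 0, 0, 0, 0, 0, 0, 0, 0, 0, 0, 0, 0, 0, 0, 0, 0] bins 28+3i med None
12.4 [ 0.41492874 -0.36605815  0.15899062] [-0.25860704 -0.81532493 -0.71951389]
pointer A,N,Z [[123, -2, 77], [125, -2, 77], [129, -2, 81], [130, -3, 76], [131, -2, 77], [131, -2, 81], [133, -3, 78], [134, -1, 76], [135, -2, 81], [137, -1, 79], [140, -1, 79], [141, -1, 78], [142, -1, 77], [143, -3, 79], [145, -3, 78], [146, -1, 78], [147, -1, 82], [148, -3, 80], [149, -1, 80], [150, -3, 81], [152, -3, 81], [153, -2, 80], [161, -2, 77], [171, 2, 64]]
tip 7 [0, 0, 0, 0, 0, 0, 0, 0, 0, 0, 0, 0, 0, 0, 0, 3, 4, 0, 0, 0, 0] bins 28+3i med 76.2
jaw 28 [0, 0, 0, 0, 0, 0, 1, 0, 7, 6, 3, 1, 3, 6, 1, 0, 0, 0, 0, 0, 0] bins 28+3i med 57.3
scene square pad px 346.26490066225165 269.7748344370861
tip 22 [0, 0, 0, 0, 0, 0, 0, 0, 0, 0, 0, 0, 0, 0, 0, 6, 13, 3, 0, 0, 0] bins 28+3i med 77.1
jaw 44 [0, 0, 0, 0, 0, 0, 0, 0, 11, 13, 3, 3, 1, 6, 7, 0, 0, 0, 0, 0, 0] bins 28+3i med 56.7
side square pad px 314.82481751824815 286.2919708029197
```

Both corners are back up, the mount and marks haven't moved, and the arm is clear. I'll hand the job in.

```bash
python3 -c "
from bench import *
print(close_job())"
```

```text
the job is handed in; nothing more can be done
None
```

I pressed the round corner and then the square corner down to their marks, held each for over a second and let both spring fully back up; by my camera measurements the tips came within about 1–2 mm of the mark centres (the square one less precisely), and the mount and marks had not moved when I handed the job in at about 12.4 s.

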